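# Transfer a row of sample vessels to the other rack in reverse order

## Task

Move the four vessels one at a time from the full blue rack to the empty one so that their order is reversed. Start with the vessel next to the full rack's white patch and set it in the empty rack's bay farthest from that rack's white patch, then take the next one along and set it in the next bay along, and so on, until the last stands next to the empty rack's white patch. Keep the vessels upright all the way and leave each standing in its bay.

Things in the scene. Friction and masses are not known exactly. Their poses are not given: they have to be found in the camera images.
- jar_mid (a point): Wide round jar, opaque white with a grey cap as wide as itself: 36 mm diameter (cap 37), 64 mm tall, the shortest, straight-sided. Upright at the start; z axis up. This point is on its vertical axis, half-way up.
- vial_mid (a point): Slender round vial of brown glass with a black cap: 28 mm diameter (cap 27, from 64 mm up), 84 mm tall, the tallest, straight-sided. Upright at the start; z axis up. This point is on its vertical axis, half-way up.
- square_bottle_mid (a point): White plastic bottle of square section, body 31 x 31 mm and 54 mm tall, then a narrow neck and a 23 mm round cap, 78 mm tall in all. Its x and y axes are square to its flat sides, which start within 0.1 rad of the rack's axes. Upright at the start; z axis up. This point is on its vertical axis, half-way up.
- flask_mid (a point): Small clear conical flask with a black stopper: foot 38 mm diameter, narrowing to a straight neck of 20 mm diameter from 42 to 70 mm above the foot, stopper 22 mm diameter, 78 mm tall in all. Upright at the start; z axis up. This point is on its vertical axis, half-way up.
- rack_full: Blue tray fixed to the bench, 220 mm long (x) by 58 wide (y), walls 18 mm high, 4 thick, floor 4 thick. Four bays in a row, 50 mm square inside, centres x = +81, +27, -27, -81 mm, y = 0. A tongue with a white patch sticks out 23 mm (12 high) at the +x end. Origin: centre of the tray's underside, z up. One vessel stands in each bay at the start, in any order.
- rack_empty: The second rack, exactly like rack_full (same sizes, tongue, white patch at its +x end, origin), but with its bays empty at the start.
- bay_1 (a point): The empty rack's bay next to the white patch (x = +81 mm): a point over the centre of the bay, 43 mm above the bench (39 mm above the bay's floor), about where the middle of a vessel standing there comes. Axes as the rack's.
- bay_2 (a point): The empty rack's bay second from the white patch (x = +27 mm): a point over the centre of the bay, 43 mm above the bench (39 mm above the bay's floor), about where the middle of a vessel standing there comes. Axes as the rack's.
- bay_3 (a point): The empty rack's bay third from the white patch (x = -27 mm): a point over the centre of the bay, 43 mm above the bench (39 mm above the bay's floor), about where the middle of a vessel standing there comes. Axes as the rack's.
- bay_4 (a point): The empty rack's bay farthest from the white patch (x = -81 mm): a point over the centre of the bay, 43 mm above the bench (39 mm above the bay's floor), about where the middle of a vessel standing there comes. Axes as the rack's.
Things that resemble listed ones, but are neither listed nor needed, are in the scene too. What is shaped like the part that bears vial_mid but green or red is not meant.

How it is judged:
On the way, in this order (a step that is already met when the one before it is completed fails the run):
1. the first vessel, counted from the white-patch end of the full rack, stands in the bay farthest from the white patch of the empty rack, and those after it in the row are still in their first places ((distance between jar_mid and bay_4 below 0.02 m or (x of jar_mid in the frame of rack_full below 0.054 m and distance of jar_mid from where it was at the start of the episode below 0.03 m)) and (distance between vial_mid and bay_4 below 0.02 m or (x of vial_mid in the frame of rack_full below 0.054 m and distance of vial_mid from where it was at the start of the episode below 0.03 m)) and (distance between square_bottle_mid and bay_4 below 0.02 m or (x of square_bottle_mid in the frame of rack_full below 0.054 m and distance of square_bottle_mid from where it was at the start of the episode below 0.03 m)) and (distance between flask_mid and bay_4 below 0.02 m or (x of flask_mid in the frame of rack_full below 0.054 m and distance of flask_mid from where it was at the start of the episode below 0.03 m))), for 0.2 s.
2. the second vessel, counted from the white-patch end of the full rack, stands in the next bay along of the empty rack, and those after it in the row are still in their first places ((distance between jar_mid and bay_4 below 0.02 m or distance between jar_mid and bay_3 below 0.02 m or (x of jar_mid in the frame of rack_full below 0 m and distance of jar_mid from where it was at the start of the episode below 0.03 m)) and (distance between vial_mid and bay_4 below 0.02 m or distance between vial_mid and bay_3 below 0.02 m or (x of vial_mid in the frame of rack_full below 0 m and distance of vial_mid from where it was at the start of the episode below 0.03 m)) and (distance between square_bottle_mid and bay_4 below 0.02 m or distance between square_bottle_mid and bay_3 below 0.02 m or (x of square_bottle_mid in the frame of rack_full below 0 m and distance of square_bottle_mid from where it was at the start of the episode below 0.03 m)) and (distance between flask_mid and bay_4 below 0.02 m or distance between flask_mid and bay_3 below 0.02 m or (x of flask_mid in the frame of rack_full below 0 m and distance of flask_mid from where it was at the start of the episode below 0.03 m))), for 0.2 s.
3. the third vessel, counted from the white-patch end of the full rack, stands in the next bay along of the empty rack, and those after it in the row are still in their first places ((distance between jar_mid and bay_4 below 0.02 m or distance between jar_mid and bay_3 below 0.02 m or distance between jar_mid and bay_2 below 0.02 m or (x of jar_mid in the frame of rack_full below -0.054 m and distance of jar_mid from where it was at the start of the episode below 0.03 m)) and (distance between vial_mid and bay_4 below 0.02 m or distance between vial_mid and bay_3 below 0.02 m or distance between vial_mid and bay_2 below 0.02 m or (x of vial_mid in the frame of rack_full below -0.054 m and distance of vial_mid from where it was at the start of the episode below 0.03 m)) and (distance between square_bottle_mid and bay_4 below 0.02 m or distance between square_bottle_mid and bay_3 below 0.02 m or distance between square_bottle_mid and bay_2 below 0.02 m or (x of square_bottle_mid in the frame of rack_full below -0.054 m and distance of square_bottle_mid from where it was at the start of the episode below 0.03 m)) and (distance between flask_mid and bay_4 below 0.02 m or distance between flask_mid and bay_3 below 0.02 m or distance between flask_mid and bay_2 below 0.02 m or (x of flask_mid in the frame of rack_full below -0.054 m and distance of flask_mid from where it was at the start of the episode below 0.03 m))), for 0.2 s.
4. the last vessel, counted from the white-patch end of the full rack, stands in the bay next to the white patch of the empty rack ((distance between jar_mid and bay_4 below 0.02 m or distance between jar_mid and bay_3 below 0.02 m or distance between jar_mid and bay_2 below 0.02 m or distance between jar_mid and bay_1 below 0.02 m) and (distance between vial_mid and bay_4 below 0.02 m or distance between vial_mid and bay_3 below 0.02 m or distance between vial_mid and bay_2 below 0.02 m or distance between vial_mid and bay_1 below 0.02 m) and (distance between square_bottle_mid and bay_4 below 0.02 m or distance between square_bottle_mid and bay_3 below 0.02 m or distance between square_bottle_mid and bay_2 below 0.02 m or distance between square_bottle_mid and bay_1 below 0.02 m) and (distance between flask_mid and bay_4 below 0.02 m or distance between flask_mid and bay_3 below 0.02 m or distance between flask_mid and bay_2 below 0.02 m or distance between flask_mid and bay_1 below 0.02 m)), for 0.2 s.
At the end, for the whole second after the job is handed in: Each vessel stands in a bay of the rack that was empty, one to a bay, its middle within 20 mm of the bay's point (true wherever it stands on the bay's floor), upright within 0.15 rad, released and at rest. Which vessel is in which bay follows from the steps above (all of step 4 and angle between each of jar_mid, vial_mid, square_bottle_mid, flask_mid's own z axis and vertical below 0.15 rad and linear speed of each of jar, vial, square_bottle, flask below 0.02 m/s); the robot touches nothing.
It fails at once if a vessel is tipped by more than 0.6 rad (angle between any of jar_mid, vial_mid, square_bottle_mid, flask_mid's own z axis and vertical above 0.6 rad).
It also fails if it takes over 115 s, if anything falls off the work surface, if the arm or the gripper's body presses on something with over 40 N, if the wrist force passes 120 N, or if a joint passes its speed limit or range.

## Robot

A 7-joint arm with a two-finger parallel gripper is mounted at the origin on the work surface. World frame = base frame: x ahead of the robot, y to its left, z up, the work surface at z = 0. Lengths are in m, angles in rad, forces in N, time in s.
With the tool pointing down it reaches from about 0.375 to 0.925 m from the base axis. Payload 3.1 kg.
Tool frame: the origin (TCP) lies between the finger pads; the fingertips stand 19 mm ahead of it and the grasp point (between the pads) is the TCP; z points along the fingers, y is the line along which they close (so a half turn about z gives the same grasp; the last joint's range is limited). The gripper opens to 85 mm and grips with 20 to 120 N. Pads are 22 mm wide; open, the fingers measure 114 mm over their backs; the gripper's body (76 mm by 85 mm) begins 54 mm behind the grasp point. The pads swing forward as they close: fully open they stand 13 mm farther back than shut.
Start: joints at [-1.445, 0.383, 0.044, 1.598, -0.018, 1.161, -0.05], TCP at [0.144, 0.634, 0.25] pointing down, gripper open.
Joint ranges: [-2.61, 2.61], [-0.41, 2.15], [-1.48, 1.57], [0, 2.5], [-1.57, 4.71], [0.05, 1.97], [-2.85, 2.85]. Speed limits (rad/s): [2.79, 2.79, 3.14, 3.14, 3.14, 3.14, 3.14].

## Interface

Orientations are given as a unit quaternion [x, y, z, w].
In Python, from bench import move_ptp, movel, move_j, move_gripper, pause, inverse_kinematics, read_camera, camera_params, MotionError, sign_off, look_for, tip_of, read_time_s, read_qpos, read_joint_vel, read_effort, read_eef_pos, read_tcp_rot, read_ft_force, read_ft_torque, read_finger_gap, read_grasp_force gives the robot as it stands. Calls block until the motion is done:
- move_ptp(position, orientation): joint-space move of the TCP to a pose.
- movel(position, orientation=None, speed=0.15): straight line of the TCP; orientation=None keeps the orientation; speed is the mean speed in m/s.
- move_j(angles): joint-space move.
- move_gripper(opening, effort=None): finger opening in m; effort is the grip in N (None keeps the last); returns when the fingers have stopped.
- pause(seconds).
- inverse_kinematics(position, orientation): joint angles nearest the present ones, or None.
- read_camera(name): name is "scene" or "top" or "wrist"; returns the picture (384x512x3 uint8, red, green, blue); there is no depth.
- camera_params(name): a dict with "K" (3x3 intrinsics, pixels), "camera_from_world" (4x4, takes a point from world to camera coordinates). Camera axes: x right, y down, z forward; pixel columns grow to the right and rows downward; lengths in m; the calibration is good to about 2 mm. A picture is of the moment at which its call begins: read the wrist's pose just before it. camera_params takes no time and is no camera call; for the wrist camera it gives the pose at the moment of the call.
A pose or a line that the arm cannot do raises MotionError and nothing moves.
- sign_off(): hands the job in; it is judged then, once.
Trained networks look in the newest picture that a camera, given by its name, has taken for a name from the list of things; names that differ only in an ending like _2 or _b are one class to them, and where a whole thing is asked for, a point or a joint stands for the part that bears it (a point fixed in the world has none). Each returns a list of dicts, best first, with "confidence" (0 to 1); they miss things now and then, are a little off and sometimes report something else, mostly with a low value. They report only what shows in the picture. A call takes as long as a camera call. They do not tell look-alikes from the thing itself.
- look_for(camera, name): "at" ([column, row] in pixels, amid what is visible of it).
- tip_of(camera, name): "at" ([column, row] in pixels: a listed point, or the origin of a listed thing).
Readings, each from a call of its own:
- read_time_s(): time.
- read_qpos(): joint angles.
- read_joint_vel(): joint speeds.
- read_effort(): joint torques, N m.
- read_eef_pos(): TCP position.
- read_tcp_rot(): TCP orientation.
- read_ft_force(): force on the tool from outside, world axes, zero at the start.
- read_ft_torque(): the same for the moment, N m.
- read_finger_gap(): finger opening in m.
- read_grasp_force(): force on a finger pad.
Only numpy, scipy, OpenCV 4.12 (cv2) and the standard library are available. Lean on these libraries where they do the work, as an engineer would, in place of code of your own. Each camera call takes 0.05 s, during which the arm holds its last target. There are 200 camera calls.

## Working session

There is one attempt and no reset: what is moved stays moved. The work goes in short steps, each a Python script; the robot and the scene stay as the last script left them, time stands still between calls to the robot, and variables do not carry over. Pictures are saved under pics/ and viewed, at most 14 in all, crops included, and the job is handed in when it is done.

```bash
mkdir -p pics; ls; python3 - <<'E'
from bench import *
import cv2,numpy as np
for c in ("scene","top"):
    im=read_camera(c); cv2.imwrite(f"pics/{c}0.png",im[:,:,::-1])
    p=camera_params(c); print(c,p["K"].tolist() if hasattr(p["K"],'tolist') else p["K"],np.round(p["camera_from_world"],4).tolist())
    for n in ("jar_mid","vial_mid","square_bottle_mid","flask_mid","rack_full","rack_empty"):
        print(n,[(np.round(d["at"]).tolist(),round(d["confidence"],2)) for d in tip_of(c,n)][:5])
print(read_time_s(),read_tcp_rot())
E
```

```text
pics
scene [[352.32146598269287, 0.0, 256.53191978051944], [0.0, 352.32146598269287, 191.12182521150476], [0.0, 0.0, 1.0]] [[0.6859, 0.7276, 0.011, -0.3794], [0.5562, -0.5145, -0.6526, -0.2571], [-0.4692, 0.4538, -0.7576, 1.0419], [0.0, 0.0, 0.0, 1.0]]
jar_mid [([305.0, 136.0], 0.56)]
vial_mid [([318.0, 150.0], 0.94), ([342.0, 194.0], 0.91), ([302.0, 189.0], 0.9), ([369.0, 141.0], 0.81), ([277.0, 167.0], 0.59)]
square_bottle_mid [([332.0, 163.0], 0.8), ([295.0, 126.0], 0.63)]
flask_mid [([297.0, 125.0], 0.69), ([147.0, 243.0], 0.64), ([305.0, 137.0], 0.28)]
rack_full [([306.0, 156.0], 0.7)]
rack_empty [([161.0, 248.0], 0.88)]
top [[394.10447934567526, 0.0, 256.1694524815483], [0.0, 394.10447934567526, 189.1767184396967], [0.0, 0.0, 1.0]] [[0.0963, -0.9954, -0.001, -0.0257], [-0.9739, -0.094, -0.2064, 0.5554], [0.2054, 0.0208, -0.9785, 0.7352], [0.0, 0.0, 0.0, 1.0]]
jar_mid [([155.0, 215.0], 0.8)]
vial_mid [([215.0, 208.0], 0.76), ([160.0, 189.0], 0.73), ([224.0, 170.0], 0.61), ([113.0, 159.0], 0.56), ([206.0, 135.0], 0.51)]
square_bottle_mid [([170.0, 169.0], 0.73), ([408.0, 244.0], 0.35)]
flask_mid [([135.0, 238.0], 0.54)]
rack_full [([163.0, 202.0], 0.83)]
rack_empty [([360.0, 232.0], 0.73)]
0.7 [ 1.11621043e-01  9.93750844e-01  4.64095334e-05 -1.18964342e-05]
```

View pics/scene0.png

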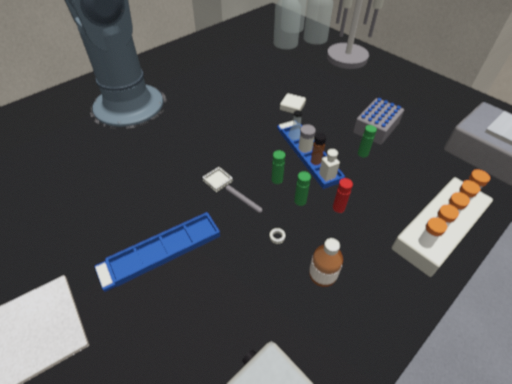

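View pics/top0.png

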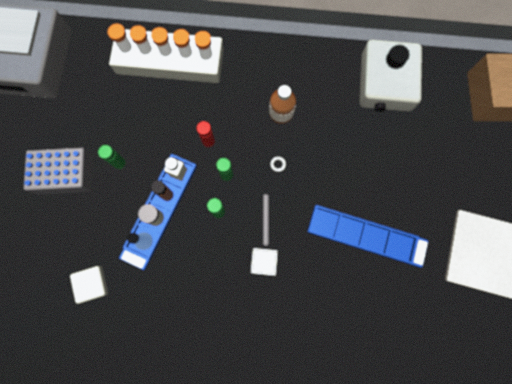

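Both pictures show the full rack with its white patch at top (133,259). From the patch outward stand the flask (135,238), jar (150,214), brown vial (160,188) and square bottle (173,166). The empty rack lies at (365,235), with its patch on the right at (421,251). The green vials at (108,152), (223,165) and (215,205) and the red one at (206,130) are look-alikes. The brown one in the rack is the vial meant.

```bash
cat > h.py <<'E'
from bench import *
import cv2,numpy as np
from scipy.optimize import minimize
def P(c):
    p=camera_params(c); return np.array(p["K"])@np.array(p["camera_from_world"])[:3]
def proj(M,X):
    X=np.atleast_2d(X); q=np.c_[X,np.ones(len(X))]@M.T; return q[:,:2]/q[:,2:]
def tri(obs):  # [(M,uv)]
    A=np.vstack([np.outer(uv,M[2])-M[:2] for M,uv in obs])
    A/=np.linalg.norm(A[:,:3],axis=1)[:,None]
    X=np.linalg.lstsq(A[:,:3],-A[:,3],rcond=None)[0]
    return X,max(np.linalg.norm(proj(M,X)[0]-uv) for M,uv in obs)
def onz(M,uv,z):
    H=np.c_[M[:,:2],M[:,2]*z+M[:,3]]; w=np.linalg.solve(H,[*uv,1]); return np.array([*w[:2]/w[2],z])
def W(r,p):  # rack (x,y,yaw,z) -> world
    c,s=np.cos(r[2]),np.sin(r[2]); p=np.atleast_2d(p).astype(float)
    return np.c_[r[0]+c*p[:,0]-s*p[:,1],r[1]+s*p[:,0]+c*p[:,1],p[:,2]+(r[3] if len(r)>3 else 0)]
BOX=np.array([[x,y,z] for x in(-.11,.11) for y in(-.029,.029) for z in(0,.018)])
TON=np.array([[x,y,z] for x in(.10,.133) for y in(-.029,.029) for z in(0,.012)])
def blue(im):
    h=cv2.cvtColor(im,cv2.COLOR_RGB2HSV); return cv2.inRange(h,(100,120,60),(130,255,255))
def component(m,uv,rad):
    k=np.zeros_like(m); cv2.circle(k,tuple(int(v) for v in uv),rad,255,-1); return m&k
def hull(M,r,pts,sh,S=4):
    k=np.zeros(sh,np.uint8); h=cv2.convexHull(np.round(proj(M,W(r,pts))*16).astype(np.int32))
    cv2.fillConvexPoly(k,h,1,shift=4,lineType=8); return k
def fit(views,r0,free=4):  # views [(M,mask)] masks upscaled via M scaling
    up=np.diag([3,3,1.]); V=[(up@M,cv2.resize(m,None,fx=3,fy=3)>127) for M,m in views]
    def cost(r):
        e=0
        for M,m in V:
            b=hull(M,r,BOX,m.shape)>0; t=(hull(M,r,TON,m.shape)>0)&~b
            e+=((m^b)&~t).sum()/max(m.sum(),1)
        return e
    sc=np.array([.01,.01,.1,.005])[:free]; r0=np.array(r0,float)[:free]
    for i in range(2):
        sx=np.vstack([r0]+[r0+sc[j]*np.eye(free)[j] for j in range(free)])
        o=minimize(cost,r0,method="Nelder-Mead",options=dict(initial_simplex=sx,maxiter=200,xatol=1e-4,fatol=1e-5)); r0=o.x
    return o.x,o.fun
E
python3 - <<'E'
from h import *
Mt,Ms=P("top"),P("scene"); it,is_=read_camera("top"),read_camera("scene")
for n,ct,pt,cs,rad in (("full",(158,212),(133,259),(310,153),(75)),("empty",(365,235),(421,251),(163,246),75)):
    a,b=onz(Mt,ct,.01),onz(Mt,pt,.012); yaw=np.arctan2(*(b-a)[1::-1])
    mt,ms=component(blue(it),ct,rad),component(blue(is_),cs,rad)
    if n=="full": # drop blue tube rack
        pass
    for vs in ([(Mt,mt),(Ms,ms)],[(Mt,mt)]):
        r,c=fit(vs,[*a[:2],yaw,0],4 if len(vs)>1 else 3); print(n,np.round(r,4),round(c,3))
V=dict(jar_mid=((155,215),(305,136)),vial_mid=((160,189),(318,150)),square_bottle_mid=((170,169),(332,163)),flask_mid=((135,238),(297,125)))
for n,(t,s) in V.items(): X,e=tri([(Mt,t),(Ms,s)]); print(n,np.round(X,4),round(e,1))
M=np.array(camera_params("wrist")["camera_from_world"]);print("wristcam",np.round(-M[:3,:3].T@M[:3,3],3),np.round(M[2],2))
E
```

```text
full [5.1140e-01 2.2650e-01 2.8193e+00 7.0000e-04] 2.188
full [0.5119 0.2259 2.8108] 0.699
empty [ 4.9250e-01 -1.9830e-01 -1.7789e+00  1.0000e-03] 0.075
empty [ 0.4919 -0.1999 -1.7813] 0.046
jar_mid [0.4858 0.2261 0.0515] 1.0
vial_mid [0.5381 0.2225 0.0434] 1.2
square_bottle_mid [0.5857 0.2122 0.0393] 0.7
flask_mid [0.4349 0.2595 0.039 ] 0.9
wristcam [0.073 0.649 0.374] [ 0.28 -0.06 -0.96  0.38]
```

```bash
cat >> h.py <<'E'
def Q(phi):
    a=(phi+np.pi/2)/2; return [np.cos(a),np.sin(a),0,0]
FULL=np.array([.5119,.2259,2.82]); EMPTY=np.array([.4922,-.199,-1.780])
E
python3 - <<'E'
from h import *
t0=read_time_s(); obs={}; masks=[]
for i,dx in enumerate((.05,-.07)):
    p=W(FULL,[dx,0,.25])[0]; move_ptp(p,Q(FULL[2]+np.pi/2-np.pi)); 
    M=P("wrist"); im=read_camera("wrist"); cv2.imwrite(f"pics/w{i}.png",im[:,:,::-1]); masks.append((M,blue(im)))
    print(np.round(read_eef_pos(),4),np.round(read_qpos(),2))
    for n in ("jar_mid","vial_mid","square_bottle_mid","flask_mid","rack_full"):
        for d in tip_of("wrist",n)[:3]:
            X=onz(M,d["at"],.04); print(n,np.round(d["at"]).tolist(),round(d["confidence"],2),np.round(X,4))
            if np.linalg.norm(X[:2]-FULL[:2])<.13 and n!="rack_full" : obs.setdefault(n,[]).append((M,np.array(d["at"])))
np.save("m.npy",np.array([m for _,m in masks])); np.save("M.npy",np.array([m for m,_ in masks]))
for n,o in obs.items():
    if len(o)>1: X,e=tri(o); print(n,len(o),np.round(X,4),round(e,1))
print(fit(masks,FULL,3))
print(read_time_s()-t0)
for f in (0,np.pi): print(inverse_kinematics(W(EMPTY,[0,0,.06])[0],Q(EMPTY[2]+np.pi/2+f)))
E
python3 -c "
import cv2,numpy as np;cv2.imwrite('pics/w01.png',cv2.resize(np.hstack([cv2.imread('pics/w0.png'),cv2.imread('pics/w1.png')]),(800,300)))"
```

```text
[0.4639 0.2436 0.25  ] [-0.92  0.14  0.39  1.92 -0.06  1.09  0.75]
jar_mid [253.0, 193.0] 0.86 [0.4852 0.2365 0.04  ]
vial_mid [141.0, 251.0] 0.95 [0.5084 0.1027 0.04  ]
vial_mid [228.0, 355.0] 0.91 [0.6644 0.1457 0.04  ]
vial_mid [373.0, 261.0] 0.76 [0.5979 0.3349 0.04  ]
square_bottle_mid [253.0, 289.0] 0.82 [0.5893 0.2022 0.04  ]
flask_mid [252.0, 140.0] 0.88 [0.4335 0.2517 0.04  ]
rack_full [251.0, 204.0] 0.64 [0.4948 0.2304 0.04  ]
[0.5779 0.2042 0.2495] [-0.78  0.33  0.46  1.71 -0.16  1.14  0.98]
jar_mid [255.0, 63.0] 0.86 [0.4838 0.2358 0.04  ]
vial_mid [131.0, 138.0] 0.83 [0.5092 0.1008 0.04  ]
vial_mid [392.0, 146.0] 0.7 [0.5975 0.3382 0.04  ]
vial_mid [162.0, 219.0] 0.63 [0.5963 0.0968 0.04  ]
square_bottle_mid [255.0, 180.0] 0.58 [0.587  0.2015 0.04  ]
rack_full [255.0, 94.0] 0.94 [0.5093 0.2277 0.04  ]
rack_full [256.0, 124.0] 0.58 [0.5352 0.2198 0.04  ]
jar_mid 2 [0.4842 0.2362 0.0431] 0.6
vial_mid 2 [0.5094 0.1003 0.0367] 0.8
square_bottle_mid 2 [0.586  0.2025 0.0453] 0.7
(array([0.50909917, 0.22776874, 2.81379793]), np.float64(1.8527788897954602))
2.9833
[-0.4279036   0.5994111   0.89655068  2.04696248 -0.65615311  0.8072423
  0.65383343]
[ 0.99569737  0.57062445 -0.82048276  1.98265794  0.56465191  0.83063357
  2.78999735]
```

View pics/w01.png

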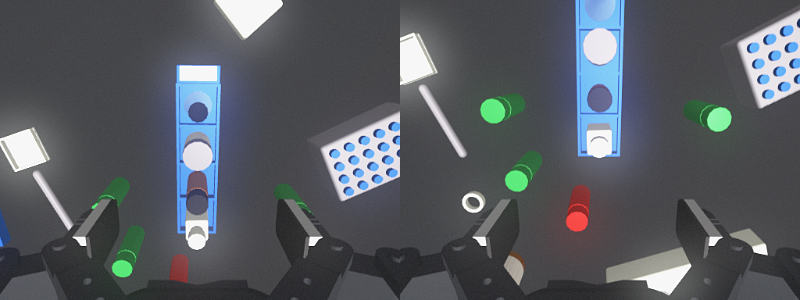

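The wrist views, scaled to 400x300 each, show the row along the image's vertical. On the left are the patch end (198,66), stopper (198,112), jar cap (197,156), vial cap (197,202) and bottle cap (196,241). On the right are the jar cap (200,47), vial cap (199,98), bottle cap (199,147) and rack end (199,156). The only brown vial is the third in the row.

```bash
python3 - <<'E'
from h import *
M0,M1=np.load("M.npy"); s=1.28
for n,a,b in (("jar top",(197,156),(200,47)),("vial top",(197,202),(199,98)),("bottle top",(196,241),(199,147))):
    X,e=tri([(M0,np.array(a)*s),(M1,np.array(b)*s)]); print(n,np.round(X,4),round(e,1))
print("flask stopper@.082",np.round(onz(M0,np.array((198,112))*s,.082),4))
a,b=onz(M0,np.array((198,66))*s,.012),onz(M1,np.array((198.7,156))*s,.009)
d=(a-b)[:2]; L=np.linalg.norm(d); d/=L; c=b[:2]+d*.11
print("L",L,"c",c,"yaw",np.arctan2(d[1],d[0]))
R=np.array([*c,np.arctan2(d[1],d[0])])
for x in (.081,.027,-.027,-.081): print(np.round(W(R,[x,0,0])[0],4))
# bottle side angle: saved crop
im=cv2.imread("pics/w1.png")[140:220,210:300]; im2=cv2.imread("pics/w0.png")[70:330,200:310]
h=cv2.resize(im,None,fx=6,fy=6,interpolation=cv2.INTER_CUBIC)
g=cv2.resize(im2,None,fx=2.2,fy=2.2,interpolation=cv2.INTER_CUBIC)
k=np.zeros((572,h.shape[1]+g.shape[1],3),np.uint8); k[:h.shape[0],:h.shape[1]]=h; k[:g.shape[0],h.shape[1]:]=g; cv2.imwrite("pics/crop.png",k)
E
```

```text
jar top [0.4837 0.2362 0.0667] 0.6
vial top [0.533  0.2193 0.084 ] 0.2
bottle top [0.584  0.2017 0.0837] 0.4
flask stopper@.082 [0.4319 0.2539 0.082 ]
L 0.2436659984840624 c [0.51151949 0.22669769] yaw 2.8153660627535904
[0.4348 0.2527 0.    ]
[0.4859 0.2354 0.    ]
[0.5371 0.218  0.    ]
[0.5882 0.2007 0.    ]
```

View pics/crop.png

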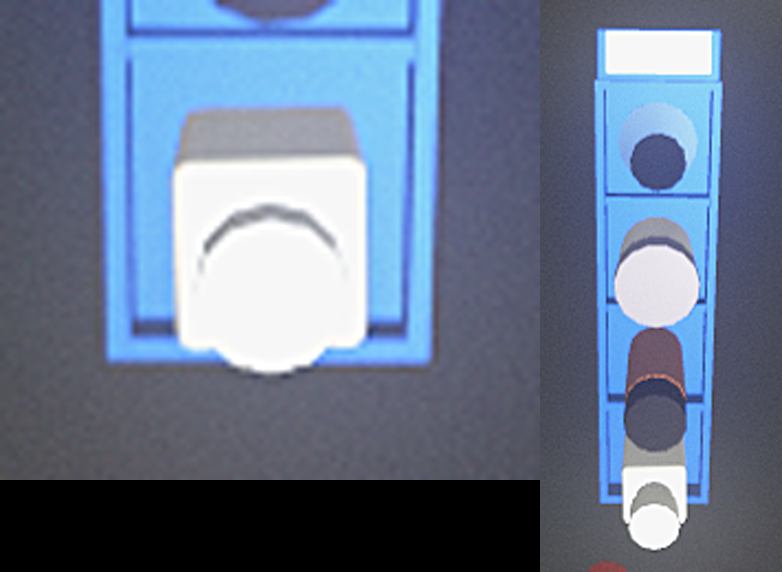

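The cap heights come out at 67, 84 and 84 mm against 68, 88 and 82 expected, and the rack length at 244 mm against 243. The order is confirmed as flask, jar, brown vial, bottle. I'll start with the flask.

```bash
cat >> h.py <<'E'
V={"flask":(.4325,.2535,.062,.081),"jar":(.4837,.2362,.052,.027),"vial":(.533,.2193,.054,-.027),"bottle":(.584,.2017,.048,-.081)}
ZT=.20
def st(s): print(s,round(read_time_s(),1),np.round(read_eef_pos(),4),"gap",round(read_finger_gap(),4),"F",np.round(read_grasp_force(),1),np.round(read_ft_force(),1))
def pick(n):
    x,y,z,_=V[n]; q=Q(FULL[2]-.005-np.pi/2)
    move_gripper(.075,30); move_ptp([x,y,ZT],q); movel([x,y,z],speed=.12); st("down")
    move_gripper(.0,30); st("closed"); movel([x,y,ZT],speed=.12); st("up")
def place(n):
    x,y,z,_=V[n]; p=W(EMPTY,[-V[n][3],0,0])[0]; q=Q(EMPTY[2]+np.pi/2)
    move_ptp([p[0],p[1],ZT],q); movel([p[0],p[1],z+.02],speed=.12); st("near")
    movel([p[0],p[1],z+.0015],speed=.04); st("set")
    move_gripper(.075); pause(.2); movel([p[0],p[1],ZT],speed=.15); st("clear")
E
python3 - <<'E'
from h import *
pick("flask"); cv2.imwrite("pics/f1.png",read_camera("wrist")[:,:,::-1])
E
```

```text
down 6.0 [0.4332 0.2539 0.0627] gap 0.0752 F 0.0 [-0.6 -0.2  1.2]
closed 6.6 [0.4328 0.2538 0.0623] gap 0.0205 F 29.2 [-1.3 -0.1  1.1]
up 7.9 [0.4318 0.2531 0.1991] gap 0.0205 F 29.2 [ 0.  -0.7 -0.7]
```

View pics/f1.png

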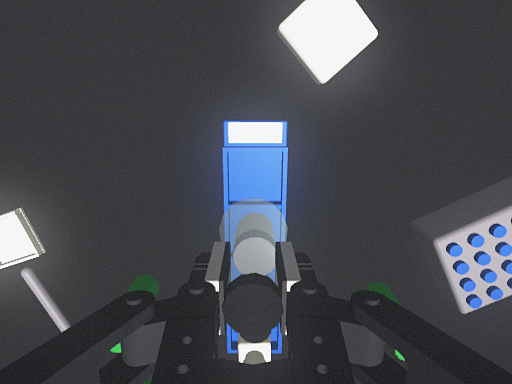

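The flask hangs upright between the pads, with its stopper at (253,305), and its bay at (255,175) is empty. Next I place it and take pictures.

```bash
python3 - <<'E'
from h import *
place("flask"); M=P("wrist"); a=read_camera("wrist"); b=read_camera("top"); c=read_camera("scene")
k=np.hstack([cv2.resize(a,(400,300)),cv2.resize(b[180:290,280:430],(400,300))]); k=np.vstack([k,np.hstack([cv2.resize(c[200:300,80:230],(400,300)),cv2.resize(b[140:280,100:270],(400,300))])])
cv2.imwrite("pics/p1.png",k[:,:,::-1])
E
```

```text
near 10.5 [ 0.5098 -0.12    0.0827] gap 0.0204 F 29.2 [-0.1  0.  -0.2]
set 11.1 [ 0.5089 -0.1198  0.0633] gap 0.0203 F 29.3 [ 0.3  1.3 -0.5]
clear 12.9 [ 0.5082 -0.1194  0.1991] gap 0.0749 F 0.0 [ 0.4 -0.  -0.5]
```

View pics/p1.png

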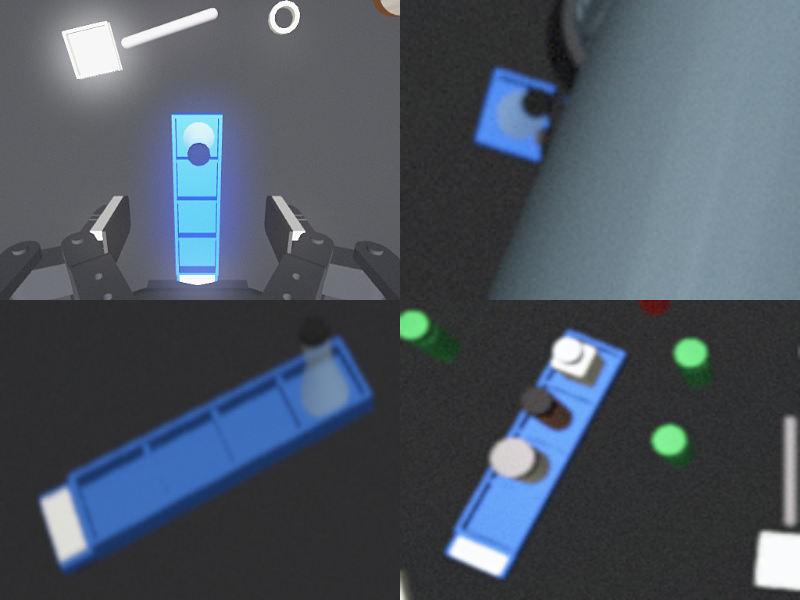

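The flask stands upright in the far bay (wrist view 198,140; scene crop 325,380) and the other three are untouched. Next come the jar and then the vial, with an abort if either grip width is wrong.

```bash
python3 - <<'E'
from h import *
import sys
for n,w in (("jar",.0365),("vial",.028)):
    pick(n)
    if abs(read_finger_gap()-w)>.002: print("BAD",n); break
    place(n)
a=read_camera("wrist"); c=read_camera("scene"); b=read_camera("top")
k=np.hstack([cv2.resize(a,(400,300)),cv2.resize(c[200:300,80:230],(400,300))]); k=np.vstack([k,np.hstack([cv2.resize(c[100:200,260:410],(400,300)),cv2.resize(b[140:280,100:270],(400,300))])])
cv2.imwrite("pics/p2.png",k[:,:,::-1])
E
```

```text
down 16.0 [0.4845 0.2366 0.0528] gap 0.0752 F 0.0 [-0.1 -0.2 -0.2]
closed 16.4 [0.4841 0.2365 0.0525] gap 0.0364 F 29.7 [-0.  -0.   3.4]
up 17.8 [0.483  0.2359 0.1991] gap 0.0362 F 30.0 [ 0.5 -0.8 -1. ]
near 20.6 [ 0.4984 -0.1729  0.0727] gap 0.0363 F 30.0 [ 0.8 -0.6 -0.2]
set 21.2 [ 0.4976 -0.1727  0.0533] gap 0.0366 F 30.0 [-0.4  0.6 -0.5]
clear 23.0 [ 0.4972 -0.1721  0.1991] gap 0.0753 F 0.0 [1.8 0.4 0.3]
down 26.0 [0.5338 0.2196 0.0549] gap 0.075 F 0.0 [ 0.3  0.5 -0.2]
closed 26.5 [0.5332 0.2194 0.0544] gap 0.0268 F 29.4 [-0.6 -0.4  3.4]
up 27.9 [0.5323 0.2191 0.1991] gap 0.0272 F 29.5 [-0.4  0.1 -1.2]
near 30.7 [ 0.4873 -0.2258  0.0748] gap 0.027 F 29.5 [-0.5  0.4 -0.8]
set 31.3 [ 0.4864 -0.2255  0.0553] gap 0.0272 F 29.5 [-0.4 -1.  -0.1]
clear 33.1 [ 0.4859 -0.2249  0.1991] gap 0.0753 F 0.0 [ 0.4  0.6 -0.6]
```

View pics/p2.png

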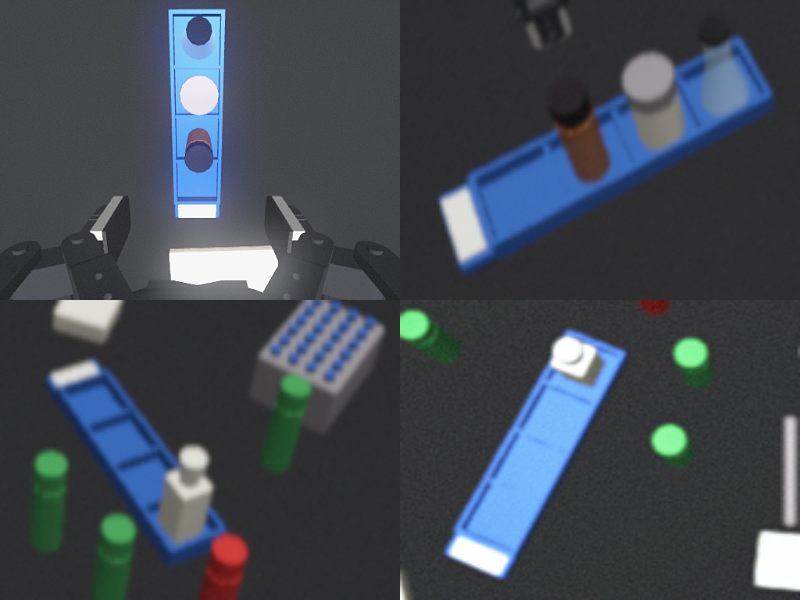

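The flask, jar and vial stand upright in bays 4, 3 and 2 (wrist view 198,35; 198,95; 198,150), and only the bottle is left in its rack. I move it now.

```bash
python3 - <<'E'
from h import *
pick("bottle")
if abs(read_finger_gap()-.031)<.0025: place("bottle")
else: print("BAD")
p=read_eef_pos(); movel([p[0]-.0,p[1],.28],speed=.15); pause(.5)
a=read_camera("wrist"); c=read_camera("scene")
cv2.imwrite("pics/p3.png",np.hstack([cv2.resize(a,(400,300)),cv2.resize(c[200:300,80:230],(400,300))])[:,:,::-1])
E
```

```text
down 36.5 [0.5848 0.2019 0.049 ] gap 0.0747 F 0.0 [-0.4 -0.4  0.3]
closed 37.0 [0.5843 0.2019 0.0485] gap 0.0305 F 30.1 [-0.1 -0.6  3.3]
up 38.4 [0.5833 0.2017 0.199 ] gap 0.0305 F 29.7 [ 0.2  0.7 -0. ]
near 41.5 [ 0.4761 -0.2788  0.0688] gap 0.0305 F 29.7 [ 0.1 -1.  -0.2]
set 42.1 [ 0.4752 -0.2783  0.0493] gap 0.0306 F 29.7 [ 0.1  0.8 -0.5]
clear 43.9 [ 0.4747 -0.2776  0.199 ] gap 0.0751 F 0.0 [-0.3  0.   0.2]
```

View pics/p3.png

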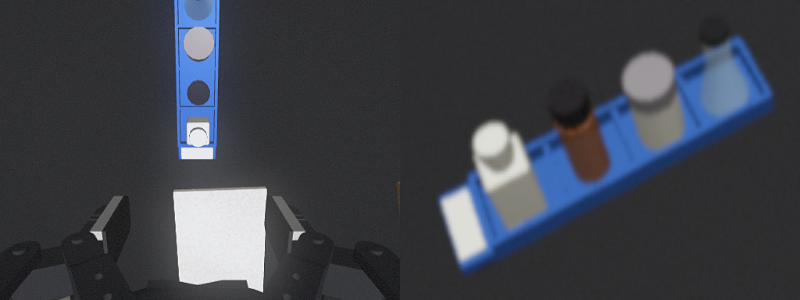

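All four stand upright in their bays, with the bottle next to the patch (wrist view 198,133), and the gripper is clear.

```bash
python3 -c "
from bench import *
print(sign_off())"
```

```text
the job is handed in; nothing more can be done
None
```

The four vessels now stand upright in the formerly empty rack in reversed order: flask in bay 4, jar in bay 3, vial in bay 2 and bottle in bay 1; the job is handed in at about 45 s of robot time, but `sign_off()` returned no verdict.

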